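# Sort loose battery cells by size into their trays

### The arm

A 7-joint arm with a two-finger parallel gripper is mounted at the origin on the work surface. World frame = base frame: x ahead of the robot, y to its left, z up, the work surface at z = 0. Lengths are in m, angles in rad, forces in N, time in s.
With the tool pointing down it reaches from about 0.35 to 0.9 m from the base axis. Payload 19.9 kg.
Tool frame: the origin (TCP) lies midway between the tips of the shut fingers; the grasp point (between the pads) lies 19 mm behind it; x points along the fingers, z is the direction in which the jaws open and shut, and the axes are right-handed (so a half turn about x gives the same grasp; the last joint's range is limited). The gripper opens to 85 mm and grips with 20 to 120 N. Pads are 22 mm wide; open, the fingers measure 114 mm over their backs; the gripper's body (76 mm by 85 mm) begins 54 mm behind the grasp point. The pads swing forward as they close: fully open they stand 13 mm farther back than shut.
Start: joints at [1.22, 0.417, -0.01, 1.614, 0.005, 1.111, -0.053], TCP at [0.19, -0.595, 0.231] pointing down, gripper open.
Joint ranges: [-2.81, 2.81], [-0.39, 2.02], [-1.27, 1.25], [0.06, 2.57], [-1.19, 4.33], [0.19, 2], [-2.82, 2.82]. Speed limits (rad/s): [1.89, 1.89, 2.39, 2.39, 3.01, 3.01, 3.01].

### API

Orientations are given as a rotation vector (axis times angle).
In Python, from cell import get_obs, snapshot, camera_info, finish_job gives the robot as it stands.
- The arm moves only by the shell command python3 -m jog 'ROWS' [FORCE]. ROWS is JSON, a list of rows, each a list of 3 entries, a list of its own where there are three numbers: the gripper's target within -1 to 1 (fully open at 1, half-way at 0, shut at -1), then the shift along the tool's x, y, z in cm, then the turn, a rotation vector about the tool's x, y, z in degrees. In form: [[grip, [dx, dy, dz], [wx, wy, wz]], ...]. A call has 1 to 12 rows; each row shifts and turns the commanded pose from where the row before left it, along the tool's axes as they then stand; what a row does not reach is not made up. A row lasts 1/8 s, in which the tool goes at most 62.5 mm and 10.7 degrees, less where a joint would pass 70% of its speed; a pose out of reach is approached as far as the arm can. A call is refused whole if a number of a shift passes 6.25 or a number of a turn 10.7, either way. A call with a gripper value outside its range is refused whole. The fingers move at their own pace and stop on an object; FORCE is the grip in N (left out, the last holds). Time passes only in rows, so rows that do not move let the fingers close. It gives the time, the measured TCP pose, the force and the opening at its end, in the units of the state.
- get_obs(): the state, without advancing time (a new reading comes with each control period).
- snapshot(name): name is "scene" or "top" or "wrist"; returns (picture, depth): 384x512x3 uint8, red, green, blue; 384x512 float32, m along the optical axis (not along the pixel's ray), 0 where there is no reading.
- camera_info(name): a dict with "fx", "fy", "cx", "cy" (pixels), "xyz" and "orientation" of the camera in the world; the wrist camera has in their place "mount" (4x4, takes a point from camera to tool coordinates, whose origin is the TCP and whose axes are the tool frame's). Camera axes: x right, y down, z forward; pixel columns grow to the right and rows downward; lengths in m; the calibration is good to about 2 mm. A picture is of the moment at which its call begins: read the wrist's pose just before it. camera_info takes no time and is no camera call.
- finish_job(): hands the job in, once; it reports no verdict.
The state is a dict: "t": time; "q": joint angles; "joint_velocities": joint speeds; "effort": joint torques, N m; "eef_pos": TCP position; "ee_rot": TCP orientation; "contact_force": force on the tool from outside, world axes, zero at the start; "moment": the same for the moment, N m; "opening": opening from 0.0 (shut) to 1.0 (fully open).
Only numpy, scipy, OpenCV 4.12 (cv2) and the standard library are available. Lean on these libraries where they do the work, as an engineer would, in place of code of your own. Each camera call takes 0.05 s, during which the arm holds its last target. There are 200 camera calls.

### The job

Three battery cells, two thick and one slim, stand mixed on the glass plate: put each one into the black tray that already holds a cell of its own size. Stand them upright on the tray floor so that each tray has one neat, straight row along its lengthwise centre line, with a clear gap of at least 5 mm between neighbouring cells. Do not knock any cell over, and leave the cells already in the trays and the tape, connector grid and meter where they are.

Things in the scene. Friction and masses are not known exactly. Their poses are not given: they have to be found in the camera images.
- thick_cell_a: Thick cell to be sorted, standing on the glass plate: upright cylindrical battery cell in a blue plastic sleeve with a steel-coloured terminal disc on top, diameter 32 mm, height 70 mm (terminal disc 1 mm more, look only). Origin at the centre of its underside, z along its axis (up). About 145 g.
- thick_cell_b: Second thick cell to be sorted, standing on the glass plate: upright cylindrical battery cell in a blue plastic sleeve with a steel-coloured terminal disc on top, diameter 32 mm, height 70 mm (terminal disc 1 mm more, look only). Origin at the centre of its underside, z along its axis (up). About 145 g.
- slim_cell: Slim cell to be sorted, standing on the glass plate: upright cylindrical battery cell in a blue plastic sleeve with a steel-coloured terminal disc on top, diameter 21 mm, height 70 mm (terminal disc 1 mm more, look only). Origin at the centre of its underside, z along its axis (up). About 70 g; tips easily.
- thick_tray: Low open black plastic tray for the thick cells, fixed; the same as the other tray but for the thick cell standing in it. Outside 235 x 82 x 24 mm high, walls and floor 4 mm (inside 227 x 74 mm). Origin: centre of its underside on the bench; x along its length, y across, z up. Inner floor at z = 4 mm; lengthwise centre line y = 0.
- slim_tray: Low open black plastic tray for the slim cells, fixed; the same as the other tray but for the slim cell standing in it. Outside 235 x 82 x 24 mm high, walls and floor 4 mm (inside 227 x 74 mm). Origin: centre of its underside on the bench; x along its length, y across, z up. Inner floor at z = 4 mm; lengthwise centre line y = 0.
- thick_sample: Thick cell already standing loose in the thick cells' tray: upright cylindrical battery cell in a blue plastic sleeve with a steel-coloured terminal disc on top, diameter 32 mm, height 70 mm (terminal disc 1 mm more, look only). Origin at the centre of its underside, z along its axis (up). On the centre line, 55 to 75 mm from the tray's middle towards its -x end.
- slim_sample: Slim cell already standing loose in the slim cells' tray: upright cylindrical battery cell in a blue plastic sleeve with a steel-coloured terminal disc on top, diameter 21 mm, height 70 mm (terminal disc 1 mm more, look only). Origin at the centre of its underside, z along its axis (up). On the centre line, 55 to 75 mm from the tray's middle towards its +x end.
- glass_plate: Glass plate 260 (x) x 300 (y) x 6 mm, fixed flat on the bench; the three cells to sort stand on it. Origin at the centre of its underside, top surface 6 mm higher.
- tape_roll: Bystander: loose roll of yellow tape lying flat, 90 mm across, 19 mm high, beyond the glass plate. Origin at the centre of its underside.
- busbar: Bystander: loose steel-coloured connector grid lying flat, 76 x 140 mm, 5 mm thick, beyond the glass plate. Origin at the centre of its underside.
- meter: Bystander: loose orange hand-held meter lying flat, 85 x 150 mm, 34 mm high, beyond the glass plate. Origin at the centre of its underside.
There are look-alikes about, which are no part of the job. What is shaped like the thick_cell_a but brown or yellow is not meant.

How it is judged:
By the outcome, as a careful person would: the job done as asked, in the order asked, and still so for the second after the job is handed in, with the robot touching nothing.
It also fails if it takes over 61 s, if anything falls off the work surface, if the arm or the gripper's body presses on something with over 40 N, if the wrist force passes 120 N, or if a joint passes its speed limit or range.

## Working session

There is one attempt and no reset: what is moved stays moved. The work goes in short steps, Python scripts to look and compute and a shell command to move; the robot and the scene stay as the last step left them, time stands still between calls to the robot, and variables do not carry over. Pictures are saved under pics/ and viewed, about 8 in all and at most 12, crops included, and the job is handed in when it is done.

```bash
mkdir -p pics; ls; cat > h.py <<'E'
import numpy as np, cv2
from scipy.spatial.transform import Rotation as R
from cell import get_obs, snapshot, camera_info
def cam(name, obs=None):
    c=camera_info(name); 
    if 'mount' in c:
        o=obs or get_obs(); T=np.eye(4); T[:3,:3]=R.from_rotvec(o['ee_rot']).as_matrix(); T[:3,3]=o['eef_pos']
        T=T@np.array(c['mount'])
    else:
        T=np.eye(4); o=np.array(c['orientation'],float)
        T[:3,:3]=o if o.shape==(3,3) else R.from_rotvec(o).as_matrix() if o.size==3 else R.from_quat(o).as_matrix(); T[:3,3]=c['xyz']
    return c,T
def cloud(name):
    o=get_obs(); c,T=cam(name,o); im,d=snapshot(name)
    v,u=np.mgrid[:384,:512]
    P=np.stack([(u-c['cx'])/c['fx']*d,(v-c['cy'])/c['fy']*d,d],-1)@T[:3,:3].T+T[:3,3]
    P[d==0]=np.nan
    return im,d,P
def save(n,im,s=1.5):
    cv2.imwrite(f'pics/{n}.png',cv2.resize(im[...,::-1],None,fx=s,fy=s,interpolation=cv2.INTER_CUBIC))
E
python3 - <<'E'
from h import *
print(get_obs()); 
for n in('top','scene','wrist'): print(camera_info(n))
im,d,P=cloud('top'); save('top1',im); np.savez('top.npz',im=im,d=d,P=P)
E
```

```text
pics
{'t': 0.0, 'q': array([ 1.22050147,  0.41798826, -0.0102649 ,  1.61420077,  0.00470349,
        1.11069768, -0.05300273]), 'joint_velocities': array([ 0.00011469, -0.00027347,  0.00030672, -0.00015582, -0.00028459,
        0.00020625,  0.00052162]), 'effort': array([-2.16112380e-04, -8.64440846e+01,  6.79015238e-01, -4.34895837e+01,
        1.91833422e-02,  7.48289865e-03,  3.35521456e-06]), 'eef_pos': array([ 0.18980086, -0.59510361,  0.23064036]), 'ee_rot': array([ 0.97950224,  1.34071175, -0.97841323]), 'contact_force': array([-0.20765183,  0.70811559, -0.27904418]), 'moment': array([0.01975859, 0.03994617, 0.01295167]), 'opening': 1.0038198925452078}
{'fx': 439.9059706174798, 'fy': 439.9059706174798, 'cx': 248.92528553283165, 'cy': 189.69173654325283, 'xyz': array([0.27825673, 0.00781344, 1.19265011]), 'orientation': array([-2.09530035,  2.13114604, -0.21050997])}
{'fx': 412.07999345479675, 'fy': 412.07999345479675, 'cx': 262.546715277211, 'cy': 189.5356906354434, 'xyz': array([ 1.24273416, -0.08878878,  0.5572623 ]), 'orientation': array([-1.74574191, -1.49469581,  0.78067016])}
{'fx': 320.6235711860048, 'fy': 320.6235711860048, 'cx': 254.33941970950397, 'cy': 193.35571963544524, 'mount': array([[ 7.11336363e-04, -2.97563233e-01,  9.54701847e-01,
        -1.41933973e-01],
       [ 3.97656464e-04, -9.54701929e-01, -2.97563555e-01,
         7.59223574e-02],
       [ 9.99999668e-01,  5.91311137e-04, -5.60786254e-04,
        -9.52422282e-04],
       [ 0.00000000e+00,  0.00000000e+00,  0.00000000e+00,
         1.00000000e+00]])}
```

View pics/top1.png

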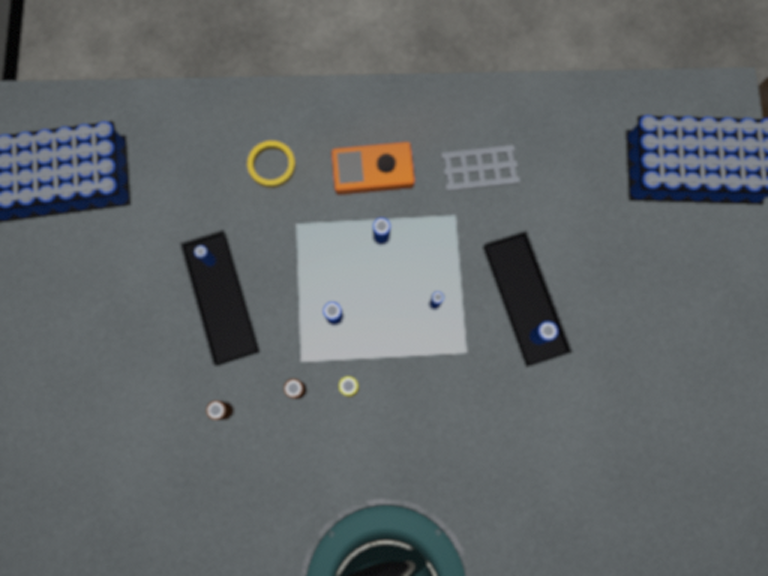

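The top view shows the glass plate with three blue cells, thick at (381,230) and (333,312) and slim at (437,298). The slim tray is on the left (sample at 201,252) and the thick tray on the right (sample at 548,331). Look-alikes, not meant: brown at (217,410) and (293,388), yellow at (348,386). The sleeves of the three plate cells need checking in a crop.

```bash
python3 - <<'E'
from h import *
z=np.load('top.npz'); im,P=z['im'],z['P']
c,T=cam('top'); print(np.round(T,3).tolist())
H=P[...,2]
print('bench z',np.nanmedian(H), 'plate', np.nanmedian(H[200:215,240:270]))
m=((H>0.06)&(H<0.1)).astype(np.uint8)
n,l,st,ce=cv2.connectedComponentsWithStats(m)
for i in range(1,n):
    if st[i,4]<15 or st[i,4]>600: continue
    Q=P[l==i]; (cx,cy),(w,h),a=cv2.minAreaRect((Q[:,:2]*1000).astype(np.float32))
    print(ce[i].round(1)*1.5,st[i,4],'mean',Q.mean(0).round(4),'z',np.median(Q[:,2]).round(4),'rect',round(cx),round(cy),round(w),round(h))
# trays: dark pixels
g=im.max(-1); m=((g<60)&(H<0.05)).astype(np.uint8); m=cv2.morphologyEx(m,cv2.MORPH_CLOSE,np.ones((5,5)))
n,l,st,ce=cv2.connectedComponentsWithStats(m)
for i in range(1,n):
    if 1500<st[i,4]<9000:
        Q=P[l==i]; print('tray',ce[i]*1.5,st[i,4],cv2.minAreaRect((Q[:,:2]*1000).astype(np.float32)), Q[:,2].min(),Q[:,2].max(), np.median(im[l==i],0))
b=im[130:270,110:400]; s,_,PS=cloud('scene'); np.savez('scene.npz',im=s,P=PS)
A=cv2.resize(b,(784,378),interpolation=cv2.INTER_CUBIC); save('crop1',A,1); save('scene1',s)
E
```

```text
[[-0.016, -0.979, 0.201, 0.278], [-1.0, 0.017, 0.002, 0.008], [-0.005, -0.201, -0.98, 1.193], [0.0, 0.0, 0.0, 1.0]]
bench z 0.0005252873280232606 plate 0.006270692716698112
[380.25 226.5 ] 128 mean [ 0.6115 -0.0037  0.0753] z 0.0763 rect 613 -4 33 29
[200.4  251.25] 57 mean [0.5726 0.3121 0.0732] z 0.0741 rect 574 313 19 19
[436.05 297.15] 58 mean [ 0.4833 -0.0974  0.076 ] z 0.077 rect 484 -97 20 19
[331.05 310.35] 126 mean [0.4634 0.0833 0.0761] z 0.0766 rect 464 84 30 29
[545.7  330.45] 136 mean [ 0.4226 -0.2822  0.0738] z 0.0746 rect 423 -283 30 30
[347.1 385.2] 124 mean [0.3362 0.0572 0.0709] z 0.0711 rect 336 57 28 30
[292.35 387.45] 129 mean [0.3341 0.1492 0.0709] z 0.0709 rect 334 150 30 30
[215.25 409.2 ] 136 mean [0.3001 0.2782 0.0706] z 0.0709 rect 300 279 29 30
[372.15 549.3 ] 205 mean [0.0757 0.0192 0.0747] z 0.0698 rect 70 23 27 123
[430.2  568.65] 17 mean [ 0.0442 -0.0731  0.0688] z 0.0646 rect 45 -73 23 3
tray [219.96754808 299.62680288] 2496 ((502.6763000488281, 291.05145263671875), (234.2408447265625, 79.07220458984375), 17.45479393005371) nan nan [28. 28. 30.]
tray [524.46503067 295.81472393] 2445 ((491.45977783203125, -265.6827392578125), (232.14675903320312, 80.29592895507812), 17.853662490844727) nan nan [28. 28. 29.]
```

View pics/crop1.png

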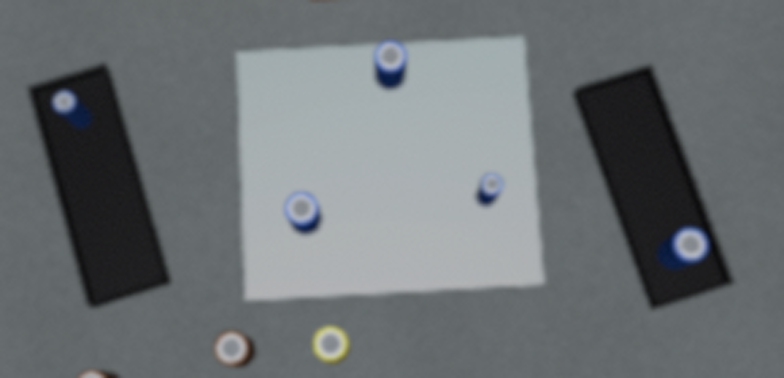

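View pics/scene1.png

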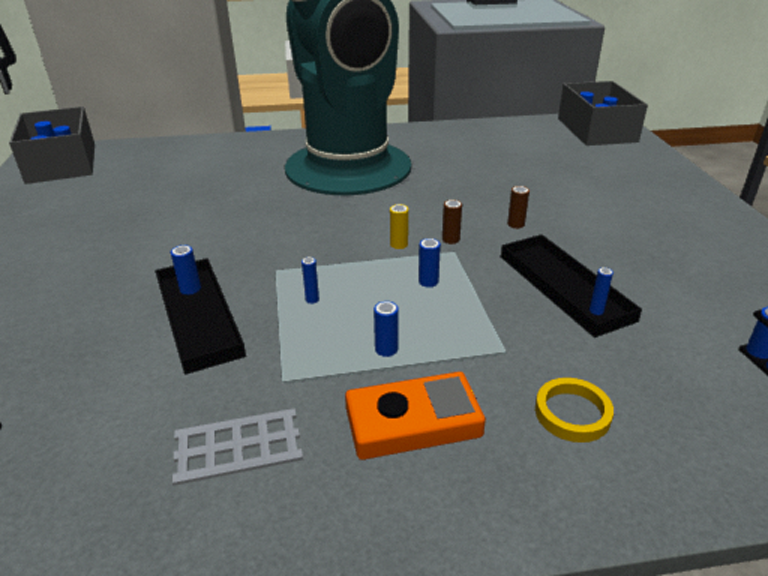

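Both pictures confirm the three blue cells on the plate: in the scene view they are at (386,328), (429,262) and slim at (310,280). The brown and yellow look-alikes stand off the plate. Next I'll plan the move to a view over the thick tray, with the jaws across the trays.

```bash
cat >> h.py <<'E'
def plan(target, jaw=None):
    """shift (tool cm) & yaw turn (deg about tool x) from measured pose; jaw=world angle deg of tool z"""
    o=get_obs(); M=R.from_rotvec(o['ee_rot']).as_matrix(); p=o['eef_pos']
    print('t',round(o['t'],2),'p',p.round(4),'x',M[:,0].round(3),'y',M[:,1].round(3),'z',M[:,2].round(3),'open',round(o['opening'],3))
    print('shift cm now-frame',((np.array(target)-p)@M*100).round(2))
    if jaw is not None:
        j=np.deg2rad(jaw); z=np.array([np.cos(j),np.sin(j),0]); x=np.array([0,0,-1.]); D=np.stack([x,np.cross(z,x),z],1)
        print('turn deg',np.rad2deg(R.from_matrix(M.T@D).as_rotvec()).round(2),'shift in final frame',((np.array(target)-p)@D*100).round(2))
E
python3 - <<'E'
from h import *
for j in(107.6,-72.4): plan([0.47,-0.26,0.23],j)
E
```

```text
t 0.1 p [ 0.1899 -0.5951  0.2307] x [-0.     0.001 -1.   ] y [ 0.953  0.304 -0.   ] z [ 0.304 -0.953 -0.001] open 0.999
shift cm now-frame [  0.1   36.87 -23.41]
turn deg [-1.799e+02 -0.000e+00 -1.000e-01] shift in final frame [  0.07 -36.83  23.48]
t 0.1 p [ 0.1899 -0.5951  0.2307] x [-0.     0.001 -1.   ] y [ 0.953  0.304 -0.   ] z [ 0.304 -0.953 -0.001] open 0.999
shift cm now-frame [  0.1   36.87 -23.41]
turn deg [ 0.1  -0.06  0.  ] shift in final frame [  0.07  36.83 -23.48]
```

The jaws are already across the trays, with tool y running along the trays' +x.

```bash
python3 -m jog '[[1,[0,4.6,-2.9],[0,0,0]],[1,[0,4.6,-2.9],[0,0,0]],[1,[0,4.6,-2.9],[0,0,0]],[1,[0,4.6,-2.9],[0,0,0]],[1,[0,4.6,-2.9],[0,0,0]],[1,[0,4.6,-2.9],[0,0,0]],[1,[0,4.6,-2.9],[0,0,0]],[1,[0,4.6,-3.1],[0,0,0]],[1,[0,0,0],[0,0,0]],[1,[0,0,0],[0,0,0]]]' 40
python3 - <<'E'
from h import *
im,d,P=cloud('wrist'); save('w1',im); np.savez('w1.npz',im=im,P=P)
plan([0.484,-0.097,0.23],-72.4)
E
```

```text
t: 1.35
eef_pos: [0.4691, -0.2608, 0.231]
ee_rot: [0.979, 1.34, -0.979]
contact_force: [0.6, -1.3, 0.9]
opening: 1.0
t 1.4 p [ 0.4688 -0.2614  0.231 ] x [-0.001 -0.    -1.   ] y [ 0.953  0.303 -0.001] z [ 0.303 -0.953 -0.   ] open 0.996
shift cm now-frame [  0.1    6.43 -15.2 ]
turn deg [ 0.03 -0.01  0.04] shift in final frame [  0.1    6.42 -15.21]
```

View pics/w1.png

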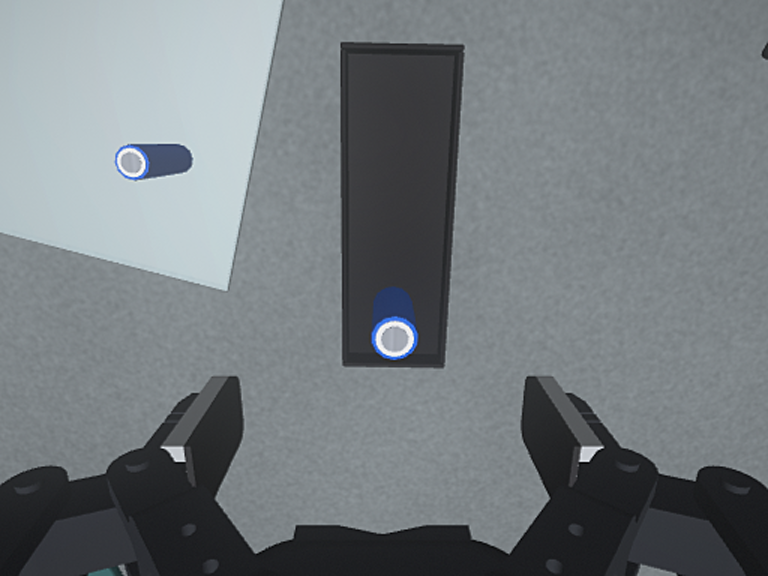

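The wrist view shows the thick tray (341–463, 43–367), its sample at (394,338) and the slim cell at (132,162). I'll fit all three precisely.

```bash
cat >> h.py <<'E'
def tops(P,lo=0.066,hi=0.09,zmax=None):
    "cells: circle centre (minEnclosingCircle of top points), mm"
    H=P[...,2]; m=((H>lo)&(H<hi)).astype(np.uint8); n,l,st,ce=cv2.connectedComponentsWithStats(m)
    for i in range(1,n):
        if st[i,4]<60: continue
        Q=P[l==i]; Q=Q[Q[:,2]>np.percentile(Q[:,2],90)-0.003]
        a,r=cv2.minEnclosingCircle((Q[:,:2]*1000).astype(np.float32)); print('top px*1.5',(ce[i]*1.5).round(),'n',st[i,4],'c',np.round(a,1),'r',round(r,1),'mean',(Q.mean(0)*1000).round(1))
def tray(im,P,c0):
    "tray walls: points 15-30 mm high near c0"
    H=P[...,2]; m=(H>0.017)&(H<0.03)&(np.hypot(P[...,0]-c0[0],P[...,1]-c0[1])<0.14)&(im.max(-1)<90)
    m=cv2.morphologyEx(m.astype(np.uint8),cv2.MORPH_OPEN,np.ones((2,2)))>0
    c,s,a=cv2.minAreaRect((P[m][:,:2]*1000).astype(np.float32)); print('tray',m.sum(),np.round(c,1),np.round(s,1),round(a,2),'z',np.median(P[m][:,2]).round(4))
E
python3 - <<'E'
from h import *
z=np.load('w1.npz'); tops(z['P']); tray(z['im'],z['P'],(.49,-.266))
E
```

```text
top px*1.5 [135. 162.] n 522 c [483.7 -98.3] r 10.6 mean [483.8 -98.5  76. ]
top px*1.5 [394. 336.] n 763 c [ 422.6 -283.3] r 15.9 mean [ 423.  -283.2   74.1]
tray 2454 [ 486.3 -269.1] [249.5  85.8] 16.51 z nan
```

```bash
cat >> h.py <<'E'
def tray(im,P,c0,ang=17.6):
    "robust: rim points (20-28 mm), each long side fitted by a line"
    H=P[...,2]; m=np.isfinite(H)&(H>0.0205)&(H<0.0275)&(im.max(-1)<80)
    a=np.deg2rad(ang); Q=(P[m][:,:2]-c0)*1000; L=np.c_[Q@[np.cos(a),np.sin(a)],Q@[-np.sin(a),np.cos(a)]]
    L=L[(abs(L[:,0])<128)&(abs(L[:,1])<50)]
    ends=[np.percentile(L[L[:,0]*s>100,0],p) for s,p in((1,97),(-1,3))]
    B=L[abs(L[:,0])<95]; f=[np.polyfit(b[:,0],b[:,1],1) for b in (B[B[:,1]>25],B[B[:,1]<-25])]
    f=[np.polyfit(b[k,0],b[k,1],1) for b,q in((B[B[:,1]>25],f[0]),(B[B[:,1]<-25],f[1])) for k in [abs(b[:,1]-np.polyval(q,b[:,0]))<5]]
    s=(f[0][0]+f[1][0])/2; mid=(f[0][1]+f[1][1])/2; xm=sum(ends)/2; mid+=s*xm
    ang2=ang+np.rad2deg(s); c=np.array(c0)*1000+xm*np.array([np.cos(a),np.sin(a)])+mid*np.array([-np.sin(a),np.cos(a)])
    print('n',len(L),'ends',np.round(ends,1),'sides',np.round(f,3).tolist(),'centre',c.round(1),'ang',ang2.round(2)); return c,ang2
def intray(p,c,ang):
    a=np.deg2rad(ang); d=np.array(p)-c; return np.round([d@[np.cos(a),np.sin(a)],d@[-np.sin(a),np.cos(a)]],1)
def fromtray(x,c,ang):
    a=np.deg2rad(ang); return (c+x*np.array([np.cos(a),np.sin(a)])).round(1)
E
python3 - <<'E'
from h import *
z=np.load('w1.npz'); c,a=tray(z['im'],z['P'],(.4905,-.266)); print(intray([422.8,-283.2],c,a),[fromtray(x,c,a) for x in(-10,-15,40,45)])
z=np.load('top.npz'); 
plan([0.4838,-0.0984,0.13],-72.4)
E
```

```text
n 2094 ends [ 117.8 -115.9] sides [[-0.014, 40.252], [-0.017, -37.159]] centre [ 491.  -264.3] ang 16.71
[-70.7   1.4] [array([ 481.4, -267.1]), array([ 476.6, -268.6]), array([ 529.3, -252.7]), array([ 534. , -251.3])]
t 1.4 p [ 0.4688 -0.2614  0.231 ] x [-0.001 -0.    -1.   ] y [ 0.953  0.303 -0.001] z [ 0.303 -0.953 -0.   ] open 0.996
shift cm now-frame [ 10.1    6.37 -15.07]
turn deg [ 0.03 -0.01  0.04] shift in final frame [ 10.1    6.36 -15.08]
```

The slim cell measures (483.8, −98.4) mm, and the top view agrees. I'll pick it first.

```bash
python3 -m jog '[[1,[2.5,2.12,-5.02],[0,0,0]],[1,[3.8,2.12,-5.02],[0,0,0]],[1,[3.8,2.13,-5.03],[0,0,0]],[1,[0,0,0],[0,0,0]],[0.4,[4,0,0],[0,0,0]],[0.2,[3,0,0],[0,0,0]],[0.1,[2,0,0],[0,0,0]],[0.1,[0.6,0,0],[0,0,0]],[0.1,[0,0,0],[0,0,0]]]' 40; python3 -c "
from h import *
plan([0.4838,-0.0984,0.034],-72.4)
im,d,P=cloud('wrist'); save('w2',im)"
```

```text
t: 2.52
eef_pos: [0.4838, -0.1051, 0.0392]
ee_rot: [0.98, 1.339, -0.98]
contact_force: [0.0, 0.3, 0.8]
opening: 0.547
t 2.52 p [ 0.4838 -0.1051  0.0392] x [ 0. -0. -1.] y [ 0.953  0.303 -0.   ] z [ 0.303 -0.953  0.   ] open 0.547
shift cm now-frame [ 0.52  0.2  -0.64]
turn deg [0.02 0.01 0.  ] shift in final frame [ 0.52  0.2  -0.64]
```

View pics/w2.png

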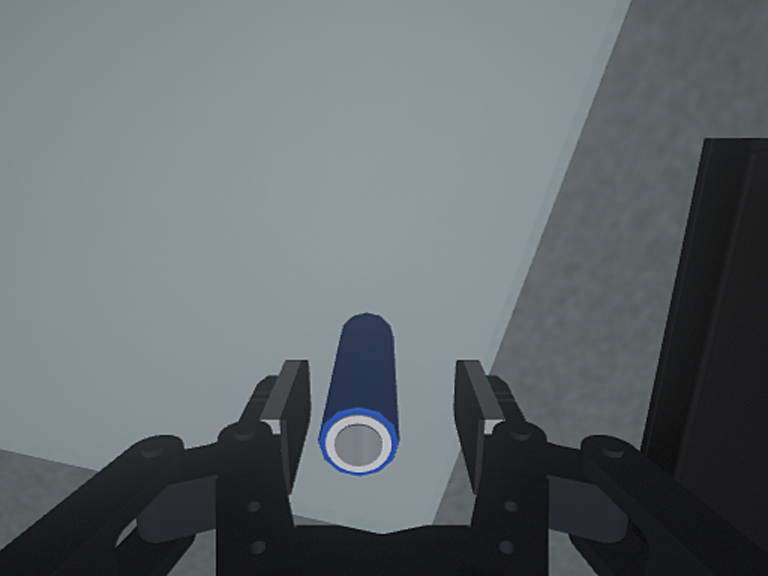

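The slim cell stands between the fingers, about 6 mm left of the jaw centre (358 against 382), which matches the computed correction. I'll correct and grip.

```bash
python3 -m jog '[[0.1,[0.3,0.1,-0.4],[0,0,0]],[0.1,[0.2,0.1,-0.24],[0,0,0]],[0.1,[0,0,0],[0,0,0]],[-0.3,[0,0,0],[0,0,0]],[-0.5,[0,0,0],[0,0,0]],[-0.8,[0,0,0],[0,0,0]],[-0.8,[0,0,0],[0,0,0]],[-0.8,[0,0,0],[0,0,0]]]' 40; python3 -c "
from h import *
plan([0.50,0.26,0.16],-72.4)"
```

```text
t: 3.58
eef_pos: [0.4838, -0.0976, 0.034]
ee_rot: [0.979, 1.339, -0.979]
contact_force: [-1.4, -0.1, 6.5]
opening: 0.233
t 3.58 p [ 0.4838 -0.0976  0.034 ] x [ 0. -0. -1.] y [0.953 0.304 0.   ] z [ 0.304 -0.953  0.   ] open 0.233
shift cm now-frame [-12.6   12.41 -33.57]
turn deg [ 0.09  0.   -0.01] shift in final frame [-12.6   12.36 -33.59]
```

```bash
python3 -m jog '[[-0.8,[-2,0,0],[0,0,0]],[-0.8,[-4,0,0],[0,0,0]],[-0.8,[-5,0,0],[0,0,0]],[-0.8,[-4,1,-3],[0,0,0]],[-0.8,[0,1.5,-5],[0,0,0]],[-0.8,[0,1.5,-5],[0,0,0]],[-0.8,[0,1.5,-5],[0,0,0]],[-0.8,[0,1,-5],[0,0,0]],[-0.8,[0,1,-5],[0,0,0]],[-0.8,[0,0.5,-4],[0,0,0]],[-0.8,[0,0,-2],[0,0,0]],[-0.8,[0,0,0],[0,0,0]]]'; python3 - <<'E'
from h import *
im,d,P=cloud('wrist'); save('w3',im); np.savez('w3.npz',im=im,P=P)
tops(P); plan([0.5,0.27,0.16],-72.4)
E
```

```text
t: 5.08
eef_pos: [0.4558, 0.2519, 0.1836]
ee_rot: [0.977, 1.341, -0.977]
contact_force: [-0.5, -0.4, -0.7]
opening: 0.235
top px*1.5 [334.  20.] n 735 c [572.8 314.3] r 10.4 mean [572.1 314.   74. ]
top px*1.5 [663. 356.] n 1197 c [463.7  84.5] r 16.3 mean [464.3  85.5  75.9]
t 5.12 p [0.4564 0.2507 0.1836] x [-0. -0. -1.] y [ 0.952  0.305 -0.   ] z [ 0.305 -0.952  0.   ] open 0.238
shift cm now-frame [ 2.36  4.75 -0.51]
turn deg [0.14 0.   0.03] shift in final frame [ 2.36  4.74 -0.52]
```

View pics/w3.png

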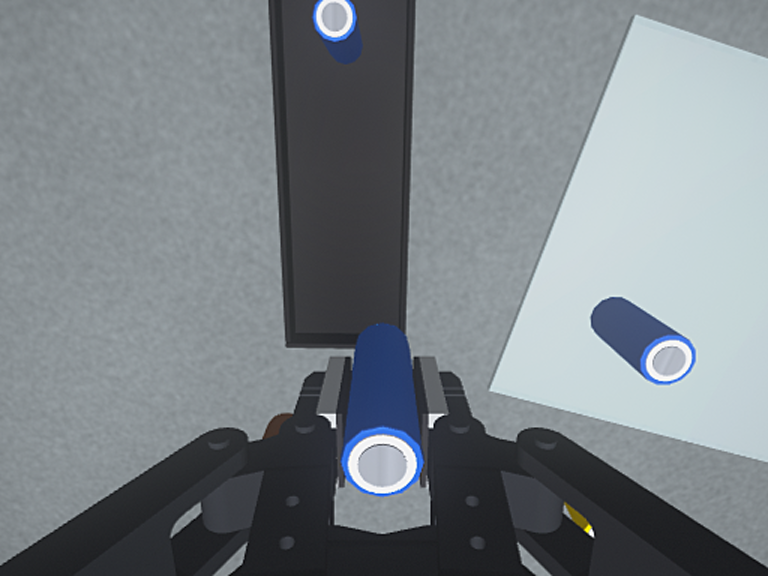

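The slim cell is held upright between the pads. The slim tray lies ahead with its sample at (334,20), and the near thick cell is at (666,358).

```bash
python3 - <<'E'
from h import *
z=np.load('w3.npz'); im,P=z['im'],z['P'].copy()
c,a=np.array([502.7,291.05]),17.45
A=np.deg2rad(17); H=P[...,2]
m=np.isfinite(H)&(H>0.0205)&(H<0.0275)&(im.max(-1)<80)
Q=(P[m][:,:2]*1000-c); L=np.c_[Q@[np.cos(A),np.sin(A)],Q@[-np.sin(A),np.cos(A)]]
L=L[(abs(L[:,0])<125)&(abs(L[:,1])<50)]
for s in(1,-1):
    b=L[(L[:,1]*s>28)&(L[:,0]>-90)]; q=np.polyfit(b[:,0],b[:,1],1); k=abs(b[:,1]-np.polyval(q,b[:,0]))<4; print(len(b),np.polyfit(b[k,0],b[k,1],1).round(3))
print('near end',np.percentile(L[L[:,0]<-100,0],[3,50]), 'sample in this frame', intray([572.6,314.2],c,17))
plan([0.5,0.27,0.16],-72.4)
E
```

```text
928 [1.0000e-03 4.0695e+01]
891 [ 1.0000e-03 -3.6669e+01]
near end [-116.03650858 -113.58867825] sample in this frame [73.6  1.7]
t 5.12 p [0.4564 0.2507 0.1836] x [-0. -0. -1.] y [ 0.952  0.305 -0.   ] z [ 0.305 -0.952  0.   ] open 0.238
shift cm now-frame [ 2.36  4.75 -0.51]
turn deg [0.14 0.   0.03] shift in final frame [ 2.36  4.74 -0.52]
```

The slim tray's midline and its sample agree to 0.3 mm, with the tray angle 17.05°. Slim target is (529.5, 301.2) mm.

```bash
python3 -m jog '[[-0.8,[0,3,-1],[0,0,0]],[-0.8,[0,3,-1],[0,0,0]],[-0.8,[0,2.5,-0.58],[0,0,0]],[-0.8,[3,0,0],[0,0,0]],[-0.8,[4,0,0],[0,0,0]],[-0.8,[3.5,0,0],[0,0,0]],[-0.8,[1.8,0,0],[0,0,0]],[-0.8,[0,0,0],[0,0,0]],[-0.8,[0,0,0],[0,0,0]]]'; python3 -c "
from h import *
plan([0.5295,0.3012,0.033],-72.95)"
```

```text
t: 6.25
eef_pos: [0.5304, 0.3013, 0.0622]
ee_rot: [0.98, 1.339, -0.978]
contact_force: [0.2, -0.1, -1.4]
opening: 0.237
t 6.25 p [0.5304 0.3013 0.0622] x [ 0.001  0.001 -1.   ] y [0.953 0.304 0.002] z [ 0.304 -0.953 -0.   ] open 0.237
shift cm now-frame [ 2.92 -0.1  -0.02]
turn deg [ 0.62 -0.02 -0.09] shift in final frame [ 2.92 -0.09 -0.02]
```

```bash
python3 -m jog '[[-0.8,[1.2,-0.1,0],[0,0,0]],[-0.8,[1.0,0,0],[0,0,0]],[-0.8,[0.5,0,0],[0,0,0]],[-0.8,[0.25,0,0],[0,0,0]],[-0.8,[0,0,0],[0,0,0]],[-0.8,[0,0,0],[0,0,0]]]'; python3 -c "
from h import *
plan([0.5295,0.3012,0.033],-72.95)"
```

```text
t: 7.0
eef_pos: [0.5287, 0.3008, 0.032]
ee_rot: [0.979, 1.339, -0.979]
contact_force: [-5.1, -3.6, 12.9]
opening: 0.233
t 7.0 p [0.5287 0.3008 0.032 ] x [ 0. -0. -1.] y [ 0.953  0.304 -0.   ] z [ 0.304 -0.953  0.   ] open 0.233
shift cm now-frame [-0.1   0.09 -0.01]
turn deg [0.64 0.02 0.  ] shift in final frame [-0.1   0.09 -0.01]
```

```bash
python3 -m jog '[[-0.8,[-0.05,0,0],[0,0,0]],[-0.8,[0,0,0],[0,0,0]],[-0.4,[0,0,0],[0,0,0]],[-0.2,[0,0,0],[0,0,0]],[0,[0,0,0],[0,0,0]],[0.1,[0,0,0],[0,0,0]],[0.1,[-2,0,0],[0,0,0]],[0.1,[-4,0,0],[0,0,0]],[0.1,[-6,0,0],[0,0,0]],[0.4,[-2,-5,0],[0,0,0]],[0.4,[0,0,0],[0,0,0]],[0.4,[0,0,0],[0,0,0]]]'; python3 - <<'E'
from h import *
im,d,P=cloud('wrist'); save('w4',im); tops(P); plan([0.464,0.0846,0.14],-73)
E
```

```text
t: 8.5
eef_pos: [0.4816, 0.2856, 0.1729]
ee_rot: [0.98, 1.339, -0.978]
contact_force: [0.2, 0.2, -0.9]
opening: 0.701
top px*1.5 [385.  96.] n 725 c [573.1 314.4] r 10.4 mean [573.1 314.5  74. ]
top px*1.5 [381. 195.] n 613 c [528.4 301.8] r 10.3 mean [528.7 301.9  74. ]
top px*1.5 [705. 419.] n 1215 c [464.3  84.7] r 16.2 mean [464.6  85.8  75.9]
t 8.55 p [0.4817 0.2856 0.1723] x [ 0.  0. -1.] y [0.953 0.304 0.001] z [ 0.304 -0.953 -0.   ] open 0.698
shift cm now-frame [ 3.22 -7.79 18.62]
turn deg [ 0.67 -0.01 -0.03] shift in final frame [ 3.23 -7.57 18.71]
```

View pics/w4.png

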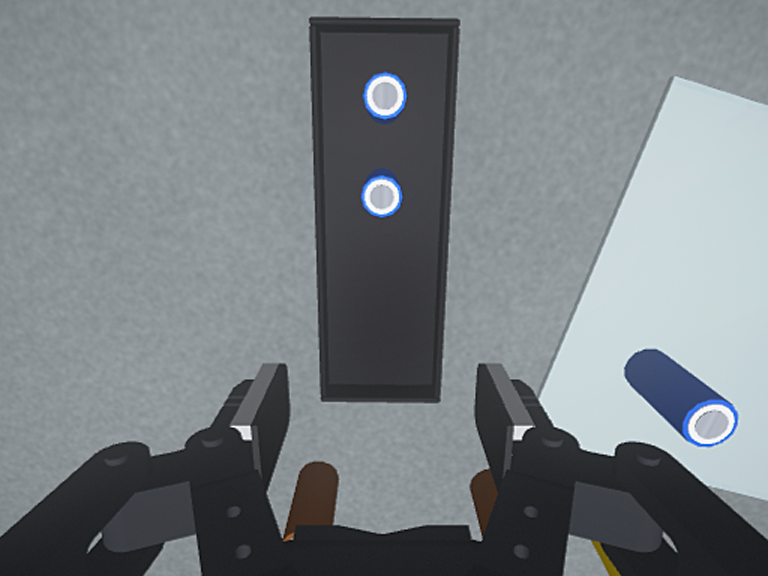

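The slim cell stands upright on the centre line, with 25 mm clear to its sample. Next is the near thick cell at (464, 84.7).

```bash
python3 -m jog '[[0.8,[0,-1.8,4.5],[0,0,0]],[0.8,[0,-2,4.7],[0,0,0]],[0.8,[0,-2,4.7],[0,0,0]],[0.8,[0,-2,4.7],[0,0,0]],[0.8,[2,0,0],[0,0,0]],[0.8,[2,0,0],[0,0,0]],[0.8,[0,0,0],[0,0,0]]]'; python3 -c "
from h import *
plan([0.464,0.0847,0.034],-73)"
```

```text
t: 9.43
eef_pos: [0.463, 0.0846, 0.1307]
ee_rot: [0.978, 1.342, -0.981]
contact_force: [-0.2, -0.2, 0.3]
opening: 0.899
t 9.43 p [0.463  0.0846 0.1307] x [-0.003  0.    -1.   ] y [ 0.953  0.304 -0.003] z [ 0.304 -0.953 -0.001] open 0.899
shift cm now-frame [9.67 0.13 0.04]
turn deg [ 0.68 -0.07  0.16] shift in final frame [9.67 0.1  0.02]
```

```bash
python3 -m jog '[[0.6,[3,0.1,0],[0,0,0]],[0.6,[3.5,0,0],[0,0,0]],[0.4,[2.2,0,0],[0,0,0]],[0.2,[0.9,0,0],[0,0,0]],[0.1,[0,0,0],[0,0,0]],[0,[0,0,0],[0,0,0]],[-0.3,[0,0,0],[0,0,0]],[-0.6,[0,0,0],[0,0,0]],[-0.6,[0,0,0],[0,0,0]],[-0.6,[0,0,0],[0,0,0]]]' 50; python3 -c "
from h import *
plan([0.4736,-0.268,0.16],-73)"
```

```text
t: 10.68
eef_pos: [0.4649, 0.085, 0.0368]
ee_rot: [0.98, 1.338, -0.978]
contact_force: [-0.9, -0.7, 8.0]
opening: 0.366
t 10.68 p [0.4649 0.085  0.0368] x [ 0.002  0.    -1.   ] y [0.953 0.304 0.001] z [ 0.304 -0.953  0.   ] open 0.366
shift cm now-frame [-12.32  -9.88  33.9 ]
turn deg [ 0.68  0.02 -0.08] shift in final frame [-12.32  -9.49  34.01]
```

```bash
python3 -m jog '[[-0.6,[-2,0,0],[0,0,0]],[-0.6,[-4,0,0],[0,0,0]],[-0.6,[-4.3,0,2],[0,0,0]],[-0.6,[-2,-1.4,4.5],[0,0,0]],[-0.6,[0,-1.5,5],[0,0,0]],[-0.6,[0,-1.5,5],[0,0,0]],[-0.6,[0,-1.5,5],[0,0,0]],[-0.6,[0,-1.5,5],[0,0,0]],[-0.6,[0,-1.5,5],[0,0,0]],[-0.6,[0,-0.98,2.4],[0,0,0]],[-0.6,[0,0,0],[0,0,0]],[-0.6,[0,0,0],[0,0,0]]]'; python3 -c "
from h import *
plan([0.4736,-0.268,0.0355],-73)"
```

```text
t: 12.18
eef_pos: [0.4733, -0.2672, 0.1591]
ee_rot: [0.979, 1.34, -0.978]
contact_force: [-0.0, 0.6, -1.1]
opening: 0.361
t 12.18 p [ 0.4733 -0.2672  0.1591] x [ 0.  0. -1.] y [0.953 0.304 0.   ] z [ 0.304 -0.953 -0.   ] open 0.361
shift cm now-frame [12.36  0.    0.09]
turn deg [ 0.73 -0.01 -0.02] shift in final frame [1.236e+01 1.000e-02 8.000e-02]
```

```bash
python3 -m jog '[[-0.6,[3,0,0.09],[0,0,0]],[-0.6,[4,0,0],[0,0,0]],[-0.6,[3,0,0],[0,0,0]],[-0.6,[1.4,0,0],[0,0,0]],[-0.6,[0.6,0,0],[0,0,0]],[-0.6,[0.2,0,0],[0,0,0]],[-0.6,[0,0,0],[0,0,0]],[-0.6,[0,0,0],[0,0,0]]]'; python3 -c "
from h import *
plan([0.4736,-0.268,0.0355],-73)"
```

```text
t: 13.18
eef_pos: [0.4737, -0.269, 0.0374]
ee_rot: [0.979, 1.339, -0.979]
contact_force: [-0.9, 0.4, -1.0]
opening: 0.364
t 13.18 p [ 0.4737 -0.269   0.0374] x [ 0.001 -0.    -1.   ] y [0.953 0.304 0.001] z [ 0.304 -0.953  0.001] open 0.364
shift cm now-frame [ 0.19  0.02 -0.1 ]
turn deg [ 0.69  0.04 -0.03] shift in final frame [ 0.19  0.02 -0.1 ]
```

```bash
python3 -m jog '[[-0.6,[0.2,0,-0.1],[0,0,0]],[-0.6,[0,0,0],[0,0,0]],[-0.6,[0,0,0],[0,0,0]],[-0.1,[0,0,0],[0,0,0]],[0,[0,0,0],[0,0,0]],[0.2,[0,0,0],[0,0,0]],[0.2,[0,0,0],[0,0,0]],[0.2,[-3,0,0],[0,0,0]],[0.2,[-5,0,0],[0,0,0]],[0.4,[-6,0,0],[0,0,0]],[0.6,[-3,-3,-2],[0,0,0]],[0.6,[0,-3,-2],[0,0,0]]]'; python3 -m jog '[[0.6,[0,0,0],[0,0,0]],[0.6,[0,0,0],[0,0,0]]]';  python3 - <<'E'
from h import *
im,d,P=cloud('wrist'); save('w5',im); tops(P); plan([0.613,-0.004,0.16],-73)
E
```

```text
t: 14.68
eef_pos: [0.4039, -0.2482, 0.2069]
ee_rot: [0.978, 1.336, -0.978]
contact_force: [-0.3, -0.8, -0.5]
opening: 0.8
t: 14.92
eef_pos: [0.4042, -0.2482, 0.205]
ee_rot: [0.979, 1.339, -0.979]
contact_force: [-0.4, -0.2, -0.5]
opening: 0.802
top px*1.5 [453. 173.] n 1167 c [ 471.8 -267.2] r 15.8 mean [ 471.8 -267.2   74. ]
top px*1.5 [449. 263.] n 1019 c [ 422.5 -283.3] r 15.8 mean [ 422.8 -283.1   74. ]
t 14.97 p [ 0.4044 -0.2481  0.2048] x [ 0.  0. -1.] y [0.953 0.304 0.   ] z [ 0.304 -0.953 -0.   ] open 0.797
shift cm now-frame [  4.49  27.3  -16.91]
turn deg [ 0.71 -0.   -0.01] shift in final frame [  4.48  27.09 -17.24]
```

View pics/w5.png

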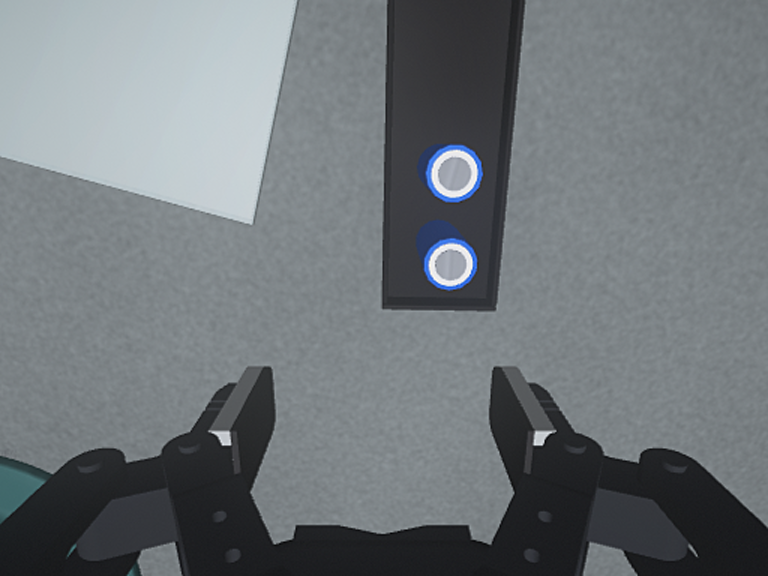

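The thick cell stands upright in line, with about 20 mm clear to the sample. Now the far thick cell, measured again on the way.

```bash
python3 -m jog '[[0.7,[0,4,-3.3],[0,0,0]],[0.7,[0,4.2,-3.5],[0,0,0]],[0.7,[0,4.2,-3.5],[0,0,0]],[0.7,[0,4.2,-3.5],[0,0,0]],[0.7,[0,4.2,-3.5],[0,0,0]],[0.7,[0,0,0],[0,0,0]],[0.7,[0,0,0],[0,0,0]]]'; python3 - <<'E'
from h import *
im,d,P=cloud('wrist'); tops(P); plan([0.613,-0.004,0.037],-73)
E
```

```text
t: 15.85
eef_pos: [0.5495, -0.0201, 0.2042]
ee_rot: [0.978, 1.341, -0.979]
contact_force: [0.2, -1.4, -0.1]
opening: 0.85
top px*1.5 [390. 160.] n 1190 c [612.7  -3.4] r 15.7 mean [612.9  -3.3  76. ]
t 15.9 p [ 0.5493 -0.0207  0.2044] x [-0.001 -0.    -1.   ] y [ 0.953  0.303 -0.001] z [ 0.303 -0.953 -0.   ] open 0.846
shift cm now-frame [16.73  6.59  0.34]
turn deg [ 0.65 -0.01  0.05] shift in final frame [16.74  6.58  0.26]
```

```bash
python3 -m jog '[[0.7,[2,3.3,0.2],[0,0,0]],[0.7,[3.5,3.28,0.07],[0,0,0]],[0.7,[2,0,0],[0,0,0]],[0.7,[0,0,0],[0,0,0]],[0.7,[0,0,0],[0,0,0]]]'; python3 -c "
from h import *
plan([0.6128,-0.0034,0.038],-73)"
```

```text
t: 16.52
eef_pos: [0.6129, -0.0033, 0.131]
ee_rot: [0.98, 1.338, -0.979]
contact_force: [0.8, 0.5, 0.2]
opening: 0.85
t 16.52 p [ 0.6129 -0.0033  0.131 ] x [ 0.001 -0.    -1.   ] y [0.953 0.303 0.001] z [ 0.303 -0.953  0.001] open 0.85
shift cm now-frame [ 9.3  -0.02  0.  ]
turn deg [ 0.64  0.03 -0.05] shift in final frame [ 9.3  -0.01  0.01]
```

```bash
python3 -m jog '[[0.6,[3,0,0],[0,0,0]],[0.6,[3.4,0,0],[0,0,0]],[0.4,[2.0,0,0],[0,0,0]],[0.2,[0.9,0,0],[0,0,0]],[0.1,[0,0,0],[0,0,0]],[0,[0,0,0],[0,0,0]],[-0.3,[0,0,0],[0,0,0]],[-0.6,[0,0,0],[0,0,0]],[-0.6,[0,0,0],[0,0,0]],[-0.6,[0,0,0],[0,0,0]]]' 50; python3 -c "
from h import *
plan([0.5212,-0.2533,0.16],-73)"
```

```text
t: 17.77
eef_pos: [0.6136, -0.0026, 0.0379]
ee_rot: [0.979, 1.338, -0.978]
contact_force: [-1.0, -1.5, 7.0]
opening: 0.356
t 17.77 p [ 0.6136 -0.0026  0.0379] x [ 0.001 -0.    -1.   ] y [0.953 0.304 0.001] z [ 0.304 -0.953  0.001] open 0.356
shift cm now-frame [-12.22 -16.4   21.08]
turn deg [ 0.69  0.03 -0.08] shift in final frame [-12.21 -16.16  21.27]
```

```bash
python3 -m jog '[[-0.6,[-2,0,0],[0,0,0]],[-0.6,[-4,0,0],[0,0,0]],[-0.6,[-4.2,0,1],[0,0,0]],[-0.6,[-2,-3,3.6],[0,0,0]],[-0.6,[0,-3.4,4.2],[0,0,0]],[-0.6,[0,-3.4,4.2],[0,0,0]],[-0.6,[0,-3.4,4.2],[0,0,0]],[-0.6,[0,-3.2,3.9],[0,0,0]],[-0.6,[0,0,0],[0,0,0]],[-0.6,[0,0,0],[0,0,0]]]'; python3 -c "
from h import *
plan([0.5215,-0.2533,0.0365],-73)"
```

```text
t: 19.02
eef_pos: [0.5211, -0.253, 0.1599]
ee_rot: [0.979, 1.339, -0.978]
contact_force: [0.1, 0.4, -0.7]
opening: 0.364
t 19.02 p [ 0.5211 -0.253   0.1599] x [ 0.001 -0.    -1.   ] y [0.953 0.304 0.001] z [ 0.304 -0.953  0.   ] open 0.364
shift cm now-frame [1.234e+01 1.000e-02 4.000e-02]
turn deg [ 0.7   0.02 -0.05] shift in final frame [12.34  0.03  0.04]
```

```bash
python3 -m jog '[[-0.6,[3,0,0],[0,0,0]],[-0.6,[4,0,0],[0,0,0]],[-0.6,[3,0,0],[0,0,0]],[-0.6,[1.4,0,0],[0,0,0]],[-0.6,[0.6,0,0],[0,0,0]],[-0.6,[0.2,0,0],[0,0,0]],[-0.6,[0,0,0],[0,0,0]],[-0.6,[0,0,0],[0,0,0]]]'; python3 -c "
from h import *
plan([0.5215,-0.2533,0.0365],-73)"
```

```text
t: 20.02
eef_pos: [0.5211, -0.2536, 0.0375]
ee_rot: [0.979, 1.339, -0.979]
contact_force: [-0.9, 0.3, -0.5]
opening: 0.359
t 20.02 p [ 0.5211 -0.2536  0.0375] x [ 0.001 -0.    -1.   ] y [0.953 0.304 0.001] z [ 0.304 -0.953  0.001] open 0.359
shift cm now-frame [ 0.1   0.05 -0.02]
turn deg [ 0.68  0.04 -0.04] shift in final frame [ 0.1   0.05 -0.02]
```

```bash
python3 -m jog '[[-0.6,[0.13,0.03,0],[0,0,0]],[-0.6,[0,0,0],[0,0,0]],[-0.6,[0,0,0],[0,0,0]],[-0.1,[0,0,0],[0,0,0]],[0,[0,0,0],[0,0,0]],[0.2,[0,0,0],[0,0,0]],[0.2,[0,0,0],[0,0,0]],[0.2,[-3,0,0],[0,0,0]],[0.2,[-5,0,0],[0,0,0]],[0.4,[-6,0,0],[0,0,0]],[0.6,[-3,-3,0],[0,0,0]],[0.6,[0,-4,0],[0,0,0]]]'; python3 -m jog '[[0.6,[0,-2,0],[0,0,0]],[0.6,[0,0,0],[0,0,0]],[0.6,[0,0,0],[0,0,0]]]';  python3 - <<'E'
from h import *
im,d,P=cloud('wrist'); tops(P); save('w6',im)
t,_,PT=cloud('top'); tops(PT,0.06,0.1); save('top2',t)
c,a=tray(im,P,(.4905,-.266))
for p in ([422.6,-283.2],[471.8,-267.2]): print(intray(p,c,a))
E
```

```text
t: 21.52
eef_pos: [0.455, -0.2749, 0.2078]
ee_rot: [0.978, 1.336, -0.977]
contact_force: [-0.2, 0.7, -0.5]
opening: 0.799
t: 21.9
eef_pos: [0.4361, -0.2803, 0.2054]
ee_rot: [0.979, 1.34, -0.978]
contact_force: [0.6, 0.9, -0.1]
opening: 0.799
top px*1.5 [383. 116.] n 1260 c [ 520.1 -253.1] r 15.8 mean [ 520.1 -253.    73.9]
top px*1.5 [381. 210.] n 1079 c [ 471.8 -267.5] r 15.8 mean [ 472.1 -267.4   74. ]
top px*1.5 [382. 295.] n 962 c [ 422.6 -283.3] r 15.8 mean [ 423.  -283.3   74. ]
top px*1.5 [703. 153.] n 4294 c [ 742.2 -590.3] r 133.0 mean [ 740.  -588.6   75.9]
top px*1.5 [ 57. 165.] n 3864 c [738.4 576.3] r 118.7 mean [740.2 578.3  76.1]
top px*1.5 [201. 252.] n 61 c [572.6 313.1] r 10.0 mean [573.7 312.9  76.7]
top px*1.5 [525. 275.] n 128 c [ 520.6 -252.7] r 15.1 mean [ 521.  -254.4   76.5]
top px*1.5 [207. 276.] n 62 c [529.3 300.3] r 10.2 mean [528.8 301.4  76. ]
top px*1.5 [533. 301.] n 98 c [ 472.4 -267.2] r 15.6 mean [ 474.3 -265.2   76.3]
top px*1.5 [546. 331.] n 122 c [ 422.6 -282.8] r 15.2 mean [ 421.6 -283.6   75.8]
top px*1.5 [347. 385.] n 123 c [336.   57.1] r 15.
[... 388 characters left out ...]
]*s>100,0],p) for s,p in((1,97),(-1,3))]
          ~~~~~~~~~~~~~^^^^^^^^^^^^^^^^^^^^^
    return _quantile_unchecked(
        a, q, axis, out, overwrite_input, method, keepdims, weights)
    return _ureduce(a,
                    func=_quantile_ureduce_func,
    ...<5 lines>...
                    overwrite_input=overwrite_input,
                    method=method)
    r = func(a, **kwargs)
    result = _quantile(arr,
                       quantiles=q,
    ...<2 lines>...
                       out=out,
                       weights=wgt)
    slices_having_nans = np.isnan(arr[-1, ...])
                                  ~~~^^^^^^^^^
IndexError: index -1 is out of bounds for axis 0 with size 0
```

View pics/w6.png

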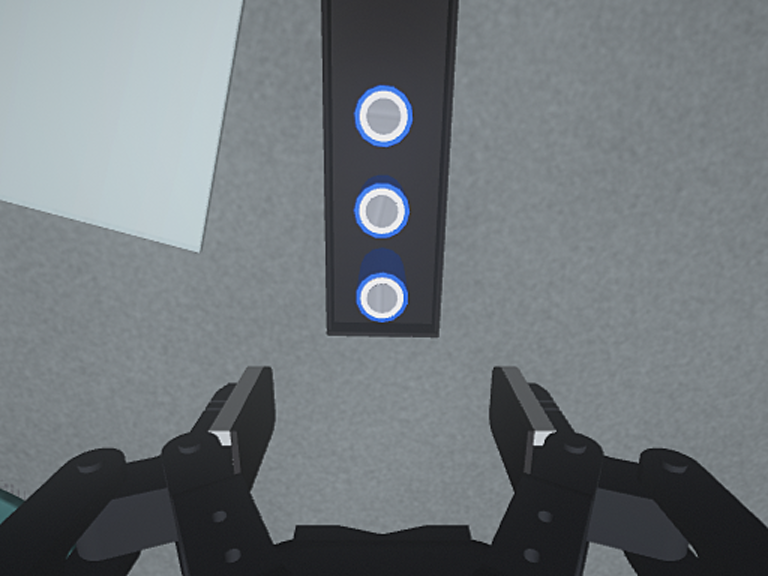

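View pics/top2.png

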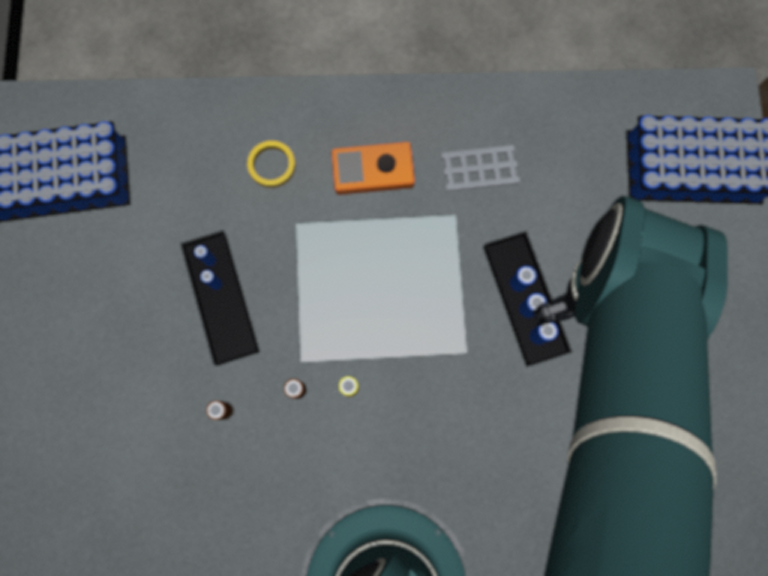

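The wrist view shows three thick cells upright in a straight row at (383,116), (381,210) and (382,297). The top view shows both trays filled correctly, the plate empty and the tape, meter and grid where they were. The gripper is clear, so I'm handing in.

```bash
python3 -c "
from cell import finish_job,get_obs
print(get_obs()['t']); print(finish_job())"
```

```text
22.0
the job is handed in; nothing more can be done
None
```

The job is done and handed in at 22.0 s: the slim cell is in the slim tray and both thick cells are in the thick tray, all upright.

- **Thick row:** the cells stand at (422.6, −283.3), (471.8, −267.5) and (520.1, −253.1) mm. They are straight to within about 0.5 mm, with gaps of about 19 mm.
- **Slim row:** the placed cell is about 46 mm from its sample, a gap of about 25 mm, and within about 1 mm of the centre line.
- **Everything else:** the last wrist and top pictures show nothing knocked over. Both sample cells measure the same as before to within measuring error, and the tape, meter and grid look unmoved. The gripper was clear, about 0.13 m above the cells.

**Checks that disagreed or failed:**
- The first rim fit of the thick tray put its sample 1.4 mm off the fitted centre line. I aligned the row on the sample, which the task says stands on that line.
- A final rim fit of the thick tray failed because the tray's far end was outside the picture, so I judged that row from the cell positions and the picture.
- The slim cell touched the tray floor at about 13 N before I released it, well below the limits.

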